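# Snap the cupboard key onto the key stand

## Robot

A 6-joint arm with a two-finger parallel gripper is mounted at the origin on a cart in front of the work surface, level with it; the furniture and walls round the work are solid. World frame = base frame: x ahead of the robot, y to its left, z up, the work surface at z = 0. Lengths are in m, angles in rad, forces in N, time in s.
With the tool pointing down it reaches from about 0.375 to 0.925 m from the base axis. Payload 5.7 kg.
Tool frame: the origin (TCP) lies at the very end of the fingers, on their centre line; the grasp point (between the pads) lies 19 mm behind it; z points along the fingers, y is the line along which they close (so a half turn about z gives the same grasp; the last joint's range is limited). The gripper opens to 88 mm and grips with 3 to 60 N. Pads are 20 mm wide; open, the fingers measure 115 mm over their backs; the gripper's body (75 mm by 178 mm) begins 61 mm behind the grasp point.
Start: joints at [-1.406, 0.359, 1.51, -0, 1.272, -0.115], TCP at [0.166, -0.577, 0.223] pointing down, gripper open.
Joint ranges: [-2.97, 2.97], [-1.01, 2.36], [0.21, 2.38], [-0.96, 4.11], [0.2, 2.71], [-2.98, 2.98]. Speed limits (rad/s): [2.39, 2.39, 3.14, 3.14, 3.14, 3.14].

## Interface

Orientations are given as a rotation vector (axis times angle).
In Python, from workcell import read_state, camera, sign_off gives the robot as it stands. The module is installed in compiled form; this text tells all that it offers.
- The arm moves only by the tool drive_tool, never from a script. Its argument "plan" is a list of rows, each a list of 7 numbers: the shift along the tool's x, y, z in mm, then the turn, a rotation vector about the tool's x, y, z in degrees, then the finger opening in mm, from 0 to 87.8. In form: [[dx, dy, dz, ax, ay, az, hand], ...]. A call has exactly 5 rows; each row shifts and turns the commanded pose from where the row before left it, along the tool's axes as they then stand; what a row does not reach is not made up. A row lasts 1/8 s, in which the tool goes at most 62.5 mm and 10.7 degrees, less where a joint would pass 70% of its speed; a pose out of reach is approached as far as the arm can. A call with a gripper value outside its range is refused whole. The fingers move at their own pace and stop on an object; "newtons" is the grip in N (left out, the last holds). Time passes only in rows, so rows that do not move let the fingers close, or fill a call up. It gives the time, the measured TCP pose, the force, the opening and the grip force at its end, in the units of the state.
- read_state(): the state, without advancing time (a new reading comes with each control period).
- camera(name): name is "side" or "top"; returns a dict with "img" (400x640x3 uint8, blue, green, red), "K" (3x3 intrinsics, pixels), "k1" (the pictures are not rectified: a ray, as slopes to the right and down, at radius r is drawn at 1 + k1 r^2 times it, then the intrinsics apply), "rvec" (rotation vector, rad) and "tvec" (3), from world to camera coordinates, as OpenCV has them. Camera axes: x right, y down, z forward; pixel columns grow to the right and rows downward; lengths in m; the calibration is good to about 2 mm. A picture is of the moment at which its call begins. There is no depth.
- sign_off(): hands the job in; it is judged then, once.
The state is a dict: "t": time; "joints": joint angles; "dq": joint speeds; "joint_torque": joint torques, N m; "tcp_pos": TCP position; "ee_rot": TCP orientation; "force": force on the tool from outside, world axes, zero at the start; "moment": the same for the moment, N m; "grip_width": opening from 0.0 (shut) to 1.0 (fully open); "gripper_force": force on a finger pad.
Only numpy, scipy, OpenCV 4.12 (cv2) and the standard library are available. Lean on these libraries where they do the work, as an engineer would, in place of code of your own. Each camera call takes 0.05 s, during which the arm holds its last target. There are 200 camera calls.

## Task

Take the cupboard key out of its cradle and clip its snap hook onto the slanting flat bar of the key stand: push the hook's mouth onto the bar until the sprung gate gives way and flicks shut behind it, then let go so that the key hangs still from the bar. Leave the cream jars where they stand.

Things in the scene. Friction and masses are not known exactly. Their poses are not given: they have to be found in the camera images.
- key_hook: Cupboard key with snap hook, one rigid steel piece 197 mm long, about 180 g. Origin: centre of its grey grip, 60 mm long (x), 26 wide (y), 28 high (z). Steel neck from x = +30 mm, tail from -30 to the blade's end at -75 mm. +x points to the hook's mouth. Flat fork head in the x-z plane, 12 mm thick (y), 40 mm high. In the cradle it lies level on edge (z up) and lifts straight up.
- gate (a joint): The hook's gate, a 24 mm aluminium flap hinged at the lower prong just inside the lips: 0 = shut against the lips, grows to 1.35 rad as it folds into the hook. Its spring always shuts it; pushing it in takes about 5 to 20 N on the bar, and it flicks shut when the bar is fully past it (bar centre about 14 mm or less from the throat floor).
- hook_mouth (a point): Middle of the hook's mouth, on the hook's x axis 106 mm ahead of the grip's centre. Two lips (x = 102 to 109 mm) leave 12.4 mm between them round z = 0; flared guides widen this to about 34 mm at x = 122 mm. The sprung gate shuts it from inside.
- hook_eye (a point): Middle of the space inside the hook, on its x axis, 78 mm ahead of the grip's centre. The space runs from the throat floor at x = 58 mm to the gate at x = 96 mm, 26 mm high between the prongs.
- key_stand: Fixed key stand: base 130 x 160 x 10 mm, origin at its underside's centre. Two 12 mm uprights at y = +-56 mm, 255 mm high, carry a flat bar along y, straight above the origin, in rigid clamp blocks (24 x 20 x 26 mm, 92 mm apart). A rubber rest rail (x = 15, z = 105 mm) steadies a hanging key. The hook goes on from the -x side, pushed forwards and up along the bar's slant, hook's y along the bar.
- stand_top (a point): Point above the stand's origin, 190 mm up, axes like the stand's. The bar's centre line crosses here or up to 45 mm higher: its height varies and is NOT reported, so look for it or touch it. Bar section 6 x 16 mm, the 16 mm side rising at 40 degrees towards +x; top edge 7 mm above the centre line, 5 mm to +x. It fits the mouth only within some 20 degrees of that slant.
- cradle: Fixed cradle of the key: base 130 x 70 x 8 mm, two slotted white uprights at x = +-41 mm (10 mm thick, 36 mm wide, 61 mm high) which carry the hook's neck and tail; 72 mm free between them for the fingers. Origin: underside centre; the hook's grip centre lies 55 mm above it and hook x = cradle x.
- jar_a: Bystander: closed white cream jar, 61 mm across, 46 mm high, origin underside centre.
- jar_c: Bystander: closed white cream jar, 45 mm across, 34 mm high, origin underside centre.
- jar_d: Bystander: closed white cream jar, 57 mm across, 42 mm high, origin underside centre.
Things that resemble listed ones, but are neither listed nor needed, are in the scene too. Leave any green look-alike of the key_hook alone.

How it is judged:
On the way, in this order (a step that is already met when the one before it is completed fails the run):
1. the key is lifted out of the cradle: its grip at least 95 mm above the worktop, held by the fingers (height (world z) of key_hook above 0.095 m and contact force between the fingers and key_hook above 1 N), for 0.2 s.
2. the bar pushes the gate in by more than 0.5 rad: the hook touches the stand, its mouth at the bar (value of joint gate above 0.5 rad and contact force between key_hook and key_stand above 1 N and horizontal distance between hook_mouth and stand_top below 0.06 m), for 0.02 s.
At the end, for the whole second after the job is handed in: The key hangs still and released from the stand's bar by its hook: gate shut (under 0.12 rad), mouth end up within 0.5 rad of vertical, the middle of the hook's inside within 30 mm sideways of the bar and at the bar's height (35 mm below to 60 mm above stand_top) (value of joint gate below 0.12 rad and angle between key_hook's own x axis and vertical below 0.5 rad and horizontal distance between hook_eye and stand_top below 0.03 m and z of hook_eye in the frame of stand_top between -0.035 and 0.06 m and contact force between key_hook and key_stand above 0.5 N and contact force between key_hook and the fingers below 0.1 N and linear speed of key_hook below 0.05 m/s and angular speed of key_hook below 0.6 rad/s); the robot touches nothing.
It fails at once if a jar is moved by more than 30 mm (distance of any of jar_a, jar_c, jar_d from where it was at the start of the episode above 0.03 m).
It also fails if it takes over 62 s, if anything falls off the work surface, if the arm or the gripper's body presses on something with over 40 N, if the wrist force passes 120 N, or if a joint passes its speed limit or range.

## Working session

There is one attempt and no reset: what is moved stays moved. The work goes in short steps, Python scripts to look and compute and a tool call to move; the robot and the scene stay as the last step left them, time stands still between calls to the robot, and variables do not carry over. Pictures are saved under pics/ and viewed, at most 10 in all, crops included, and the job is handed in when it is done.

Besides the shell and the picture viewer there is one more tool, called after "Call:" as name([rows], argument=value, ...), one row to a line, values as JSON. drive_tool: Moves the arm, as the interface text tells. Its arguments: {"type":"object","properties":{"plan":{"type":"array"},"newtons":{"type":"number"}},"required":["plan"]}

```bash
mkdir -p pics; cat > h.py <<'E'
import numpy as np, cv2, pickle
from scipy.spatial.transform import Rotation as R
def ray(c,u,v):
    K=c["K"];k1=c["k1"]
    d=np.array([(u-K[0,2])/K[0,0],(v-K[1,2])/K[1,1]]);s=d.copy()
    for _ in range(20): s=d/(1+k1*(s@s))
    Rm=cv2.Rodrigues(np.array(c["rvec"],float))[0]; t=np.array(c["tvec"],float).ravel()
    return -Rm.T@t, Rm.T@np.array([s[0],s[1],1.])
def atz(c,u,v,z):
    o,d=ray(c,u,v); return o+d*(z-o[2])/d[2]
def tri(c1,p1,c2,p2):
    o1,d1=ray(c1,*p1);o2,d2=ray(c2,*p2)
    A=np.c_[d1,-d2];s=np.linalg.lstsq(A,o2-o1,rcond=None)[0]
    a=o1+s[0]*d1;b=o2+s[1]*d2;return (a+b)/2,np.linalg.norm(a-b)
def proj(c,P):
    Rm=cv2.Rodrigues(np.array(c["rvec"],float))[0]; t=np.array(c["tvec"],float).ravel()
    q=Rm@np.array(P,float)+t; s=q[:2]/q[2]; s=s*(1+c["k1"]*(s@s)); return s*[c["K"][0,0],c["K"][1,1]]+[c["K"][0,2],c["K"][1,2]]
def load(n): return pickle.load(open(n,'rb'))
E
python3 - <<'E'
from workcell import *; import pickle,cv2,numpy as np
for n in("side","top"):
    c=camera(n); c["K"]=np.array(c["K"]); pickle.dump(c,open(n+"0.pkl","wb")); cv2.imwrite(f"pics/{n}0.png",c["img"])
    Rm=cv2.Rodrigues(np.array(c["rvec"],float))[0]; print(n,-Rm.T@np.array(c["tvec"]).ravel(),Rm[2],c["K"][0,0],c["k1"])
s=read_state();print(s)
E
```

```text
side [0.14777784 0.7167286  0.83890189] [ 0.40593942 -0.66369296 -0.62827131] 422.99730902152896 -0.07261977224847109
top [ 0.52547671 -0.0143655   1.17183593] [ 0.07741321  0.01363393 -0.99690587] 405.28200653890804 -0.07359806160173114
{'t': 0.1, 'joints': array([-1.40612974e+00,  3.59416265e-01,  1.51132255e+00, -4.58908826e-07,
        1.27249800e+00, -1.15067571e-01]), 'dq': array([-0.0008308 , -0.00129488, -0.00260352, -0.00022824,  0.00175358,
        0.0003161 ]), 'joint_torque': array([-6.32503748e-05, -5.16360676e+01, -2.71408725e+01,  6.77107950e-02,
        2.76528904e-02, -1.50209479e-05]), 'tcp_pos': array([ 0.16556849, -0.57605568,  0.22190423]), 'ee_rot': array([-3.10928592e+00, -4.37745189e-01,  6.46964965e-05]), 'force': array([ 0.61196643, -0.27411595,  0.26662685]), 'moment': array([-0.00686653, -0.03918344,  0.02574784]), 'gripper_force': 0.0, 'grip_width': 1.0040231814528642}
```

View pics/side0.png

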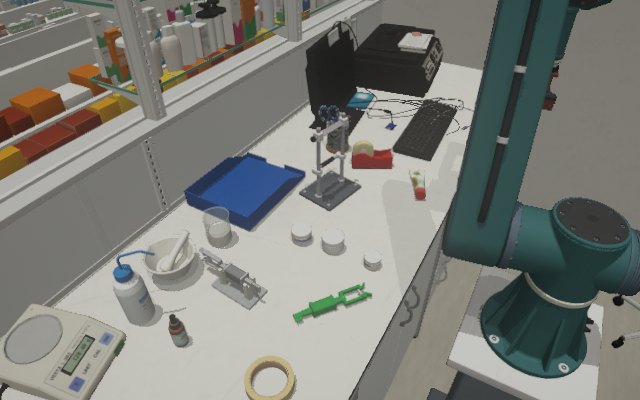

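View pics/top0.png

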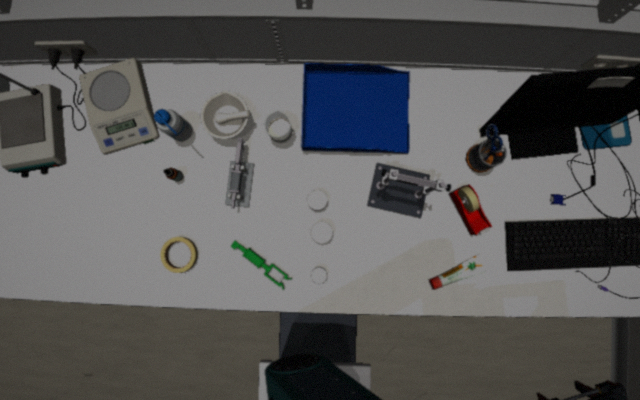

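The side view shows the cradle with the key at about (235,275) and the stand at (330,165). In the top view they are at (240,182) and (400,188). Next I'll enlarge these spots.

```bash
python3 - <<'E'
from h import *
t=load("top0.pkl")["img"];s=load("side0.pkl")["img"]
def cr(i,x,y,w,h,k): return cv2.resize(i[y:y+h,x:x+w],None,fx=k,fy=k,interpolation=cv2.INTER_CUBIC)
a=cr(t,205,130,66,100,6);b=cr(t,355,150,100,75,4)
cv2.imwrite("pics/c1.png",np.hstack([cr(t,210,135,65,95,6),cr(t,360,150,65,95,6)]))
c=np.hstack([cr(s,195,235,80,80,5),cr(s,290,95,80,120,5)[:400]])
cv2.imwrite("pics/c2.png",np.hstack([cr(s,195,240,75,115,5),cr(s,293,97,75,115,5)]))
E
```

```text
(no output)
```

View pics/c1.png

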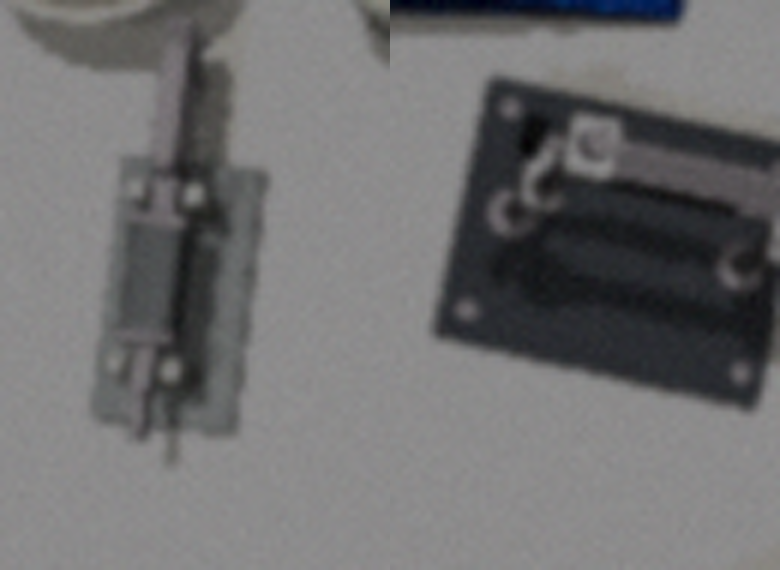

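View pics/c2.png

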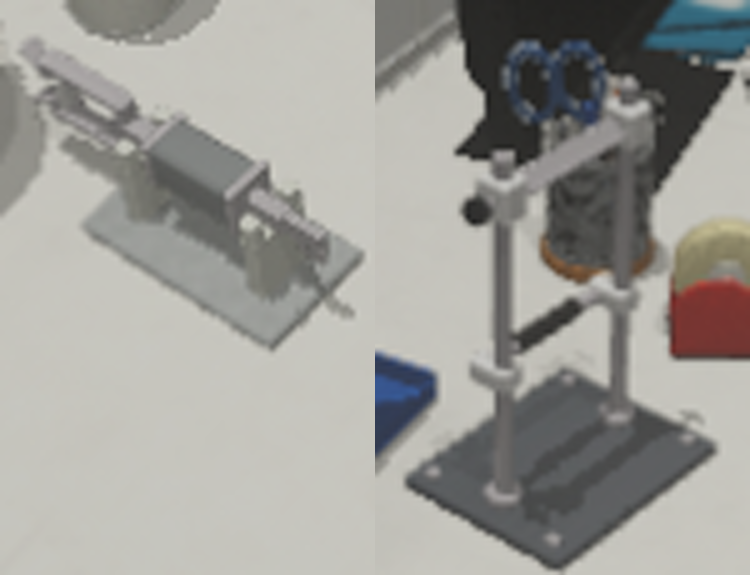

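The crops show the cradle with the hook mouth pointing up in the top image (+x). In the stand crops, the base corners, uprights, bar and rail are all visible. Now I'll compute positions.

```bash
cat > m.py <<'E'
from h import *
T=load("top0.pkl");S=load("side0.pkl")
t1=lambda x,y:(210+x/6,135+y/6)
t2=lambda x,y:(360+(x-390)/6,150+y/6)
s1=lambda x,y:(195+x/5,240+y/5)
s2=lambda x,y:(293+(x-375)/5,97+y/5)
f=lambda p:np.round(p,4)
E
python3 - <<'E'
from m import *
print("stand corners top",[f(atz(T,*t2(*p),.01)) for p in((490,78),(435,335),(755,408))])
print("stand corners side",[f(atz(S,*s2(*p),.01)) for p in((407,483),(557,570),(715,448),(566,370))])
print("upright feet",[f(atz(S,*s2(*p),.012)) for p in((502,492),(619,415))])
print("rail",[f(atz(S,*s2(*p),.105)) for p in((518,340),(580,305))])
print("cradle top", [f(atz(T,*t1(*p),.008)) for p in((122,157),(268,172),(235,435),(92,420))])
print("cradle side", [f(atz(S,*s1(*p),.008)) for p in((83,228),(273,347),(363,253))])
print("grip top corners", [f(atz(T,*t1(*p),.069)) for p in((128,220),(182,222),(168,342),(118,335))])
print("grip side corners", [f(atz(S,*s1(*p),.069)) for p in((148,152),(178,120),(268,165),(238,198))])
print("bar ends top/side")
E
```

```text
stand corners top [array([ 0.731 , -0.1655,  0.01  ]), array([ 0.6059, -0.1409,  0.01  ]), array([ 0.5747, -0.2949,  0.01  ])]
stand corners side [array([ 0.7238, -0.1541,  0.01  ]), array([ 0.6014, -0.1274,  0.01  ]), array([ 0.5708, -0.2822,  0.01  ]), array([ 0.6953, -0.3109,  0.01  ])]
upright feet [array([ 0.666 , -0.1736,  0.012 ]), array([ 0.6396, -0.2809,  0.012 ])]
rail [array([ 0.673 , -0.2064,  0.105 ]), array([ 0.6583, -0.2586,  0.105 ])]
cradle top [array([0.7268, 0.2608, 0.008 ]), array([0.7209, 0.189 , 0.008 ]), array([0.5927, 0.1999, 0.008 ]), array([0.5981, 0.2698, 0.008 ])]
cradle side [array([0.721 , 0.2672, 0.008 ]), array([0.5948, 0.2764, 0.008 ]), array([0.5902, 0.2088, 0.008 ])]
grip top corners [array([0.687 , 0.2423, 0.069 ]), array([0.6866, 0.2172, 0.069 ]), array([0.631 , 0.2213, 0.069 ]), array([0.6337, 0.2445, 0.069 ])]
grip side corners [array([0.6826, 0.2485, 0.069 ]), array([0.6831, 0.225 , 0.069 ]), array([0.6274, 0.2258, 0.069 ]), array([0.6274, 0.2492, 0.069 ])]
bar ends top/side
```

```bash
cat > fit.py <<'E'
from m import *
from scipy.optimize import least_squares
g=lambda k,x0,y0:(lambda x,y:((x+.5)/k-.5+x0,(y+.5)/k-.5+y0))
t1=g(6,210,135);s1=g(5,195,240);_a=g(6,360,150);t2=lambda x,y:_a(x-390,y);_b=g(5,293,97);s2=lambda x,y:_b(x-375,y)
def W(p,P):
    c,s=np.cos(p[2]),np.sin(p[2]);return np.array([p[0]+c*P[0]-s*P[1],p[1]+s*P[0]+c*P[1],P[2]])
def fit(obs,p0):
    r=lambda p:np.concatenate([proj(c,W(p,P))-q for c,q,P in obs])
    s=least_squares(r,p0,loss='soft_l1');return s.x,r(s.x).reshape(-1,2)
# stand: +x world-away assumption, yaw ~ +0.2?
st=[(T,t2(490,78),(.065,.08,.01)),(T,t2(435,335),(-.065,.08,.01)),(T,t2(755,408),(-.065,-.08,.01))]
ss=[(S,s2(407,483),(.065,.08,.01)),(S,s2(557,562),(-.065,.08,.01)),(S,s2(715,448),(-.065,-.08,.01)),(S,s2(566,370),(.065,-.08,.01))]
ct=[(T,t1(*q),P) for q,P in zip(((122,157),(268,172),(235,435),(92,420)),((.065,.035,.008),(.065,-.035,.008),(-.065,-.035,.008),(-.065,.035,.008)))]
gp=((.03,.013,.069),(.03,-.013,.069),(-.03,-.013,.069),(-.03,.013,.069))
ct+=[(T,t1(*q),P) for q,P in zip(((128,220),(182,222),(168,342),(118,335)),gp)]
cs=[(S,s1(*q),P) for q,P in zip(((83,228),(273,345),(363,253)),((.065,.035,.008),(-.065,.035,.008),(-.065,-.035,.008)))]
cs+=[(S,s1(*q),P) for q,P in zip(((148,152),(178,120),(268,165),(238,198)),gp)]
E
python3 - <<'E'
from fit import *
for n,a,b,p0 in(("stand",st,ss,[.65,-.22,-.2]),("cradle",ct,cs,[.66,.23,0])):
    for o in(a,b,a+b):
        p,r=fit(o,p0);print(n,np.round(p,4),np.round(np.abs(r).max(),1))
    for c,q,P in a+b: print(P,np.round(proj(c,W(p,P))-q,1))
E
```

```text
stand [ 0.6545 -0.2297 -0.1973] 0.6
stand [ 0.6509 -0.2214 -0.2032] 1.3
stand [ 0.6539 -0.2278 -0.1998] 1.9
(0.065, 0.08, 0.01) [-0.7 -0.5]
(-0.065, 0.08, 0.01) [-1.1  0.3]
(-0.065, -0.08, 0.01) [-0.1  0.5]
(0.065, 0.08, 0.01) [-0.8 -1.9]
(-0.065, 0.08, 0.01) [ 0.5 -0.2]
(-0.065, -0.08, 0.01) [ 0.9 -1.8]
(0.065, -0.08, 0.01) [-0.1 -1.4]
cradle [ 0.6608  0.2319 -0.074 ] 1.3
cradle [ 0.6575  0.2366 -0.0663] 1.2
cradle [ 0.6597  0.2336 -0.0771] 2.2
(0.065, 0.035, 0.008) [-0.5  0.3]
(0.065, -0.035, 0.008) [-1.2  0.1]
(-0.065, -0.035, 0.008) [-0.9  0.5]
(-0.065, 0.035, 0.008) [-0.9  0.6]
(0.03, 0.013, 0.069) [-0.2 -0.9]
(0.03, -0.013, 0.069) [ 0.  -0.3]
(-0.03, -0.013, 0.069) [-0.2  1.2]
(-0.03, 0.013, 0.069) [-1.2  1.4]
(0.065, 0.035, 0.008) [-0.5 -1.6]
(-0.065, 0.035, 0.008) [ 0.2 -0.6]
(-0.065, -0.035, 0.008) [ 0.9 -1.3]
(0.03, 0.013, 0.069) [-1.1 -2. ]
(0.03, -0.013, 0.069) [ 0.4 -2.2]
(-0.03, -0.013, 0.069) [ 0.7 -0.6]
(-0.03, 0.013, 0.069) [-0.7 -0.3]
```

```bash
cat > ov.py <<'E'
from fit import *
def box(hx,hy,z0,z1,cx=0,cy=0):
    v=np.array([[cx+a*hx,cy+b*hy,z] for z in(z0,z1) for a,b in((1,1),(1,-1),(-1,-1),(-1,1))])
    return [(v[i],v[j]) for i,j in((0,1),(1,2),(2,3),(3,0),(4,5),(5,6),(6,7),(7,4),(0,4),(1,5),(2,6),(3,7))]
def draw(c,x0,y0,w,h,k,items):
    im=cv2.resize(c["img"][y0:y0+h,x0:x0+w],None,fx=k,fy=k,interpolation=cv2.INTER_CUBIC)
    for p,segs,col in items:
        for a,b in segs:
            q=[tuple(np.round(((proj(c,W(p,P))-[x0,y0])+.5)*k-.5).astype(int).tolist()) for P in(a,b)]
            cv2.line(im,*q,col,1,cv2.LINE_AA)
    return im
def barsegs(h):
    u=np.array([np.cos(.698),0,np.sin(.698)])*.008;n=np.array([-np.sin(.698),0,np.cos(.698)])*.003
    L=[]
    for a,b in((1,1),(1,-1),(-1,1),(-1,-1)):
        o=a*u+b*n+[0,0,h];L.append((o+[0,.036,0],o-[0,.036,0]))
    return L
E
python3 - <<'E'
from ov import *
for c,q,ps in((S,s2(568,157),[.651,-.2214,-.2]),(S,s2(568,157),[.6539,-.2278,-.2]),(T,t2(690,172),[.6545,-.2297,-.2]),(T,t2(690,172),[.6539,-.2278,-.2])):
    o,d=ray(c,*q);n=np.array([np.cos(ps[2]),np.sin(ps[2]),0]);l=n@(np.array([*ps[:2],0])-o)/(n@d);print(o+l*d)
ps=[.6539,-.2268,-.2];pc=[.6597,.2336,-.075]
def stand(h): return [(ps,box(.065,.08,0,.01),(0,255,0)),(ps,barsegs(h),(0,0,255)),(ps,[((0,y,.01),(0,y,.255)) for y in(.056,-.056)],(255,255,0)),(ps,[((.015,.05,.105),(.015,-.05,.105))],(0,255,255))]
crad=[(pc,box(.065,.035,0,.008),(0,255,0)),(pc,box(.03,.013,.041,.069),(0,0,255)),(pc,[((-.075,0,.055),(.122,0,.055))],(0,255,255))]
h=.215
cv2.imwrite("pics/o.png",np.vstack([np.hstack([draw(T,205,130,80,60,5,crad)[:300],draw(T,360,150,80,75,5,stand(h))[:300]]),np.hstack([draw(S,195,240,80,65,5,crad)[:300],draw(S,293,97,80,115,5,stand(h))[:300]])]))
E
```

```text
[ 0.65066645 -0.22304546  0.23120965]
[ 0.65371062 -0.22873426  0.22753107]
[ 0.65763717 -0.21422386  0.23237456]
[ 0.65688316 -0.21308362  0.23773443]
```

View pics/o.png

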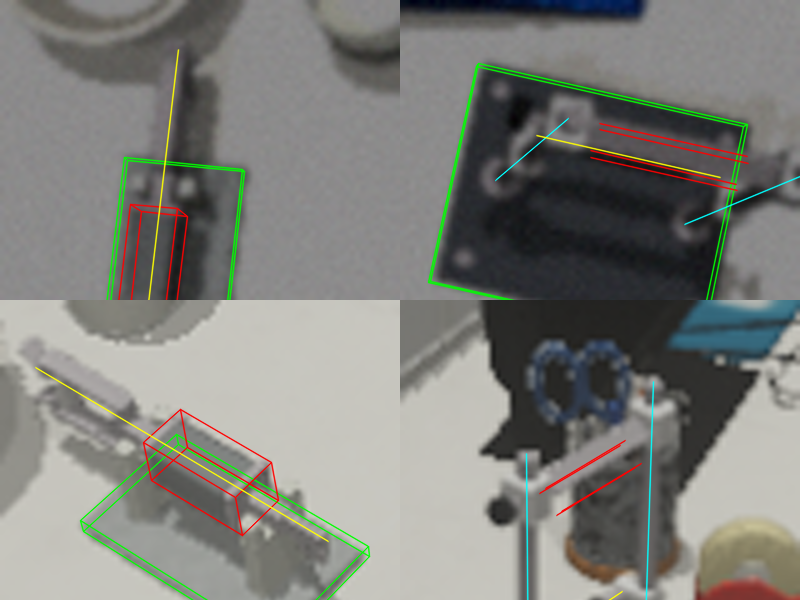

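The overlay fits well in the top view, at cradle (0.660, 0.233, -0.075) and stand (0.654, -0.228, -0.2). In the side view the outlines sit about 2 px too high. Bar height is roughly 0.23. I'll hover over the key and check with the gripper in view.

```bash
cat >> h.py <<'E'
def tgt(yaw,tilt=0):
    # tool x = key x at yaw, tilted up by tilt; tool z = -key z
    Rk=R.from_euler('z',yaw)*R.from_euler('y',-tilt)
    return Rk*R.from_euler('x',np.pi)
def go(pos,Rt):
    from workcell import read_state
    s=read_state();R0=R.from_rotvec(s["ee_rot"])
    rv=(R0.inv()*Rt).as_rotvec(degrees=True)
    print("tcp",np.round(s["tcp_pos"],4),"turn(tool,deg)",np.round(rv,2),"shift before turn",np.round(R0.inv().apply(np.array(pos)-s["tcp_pos"])*1e3,1),"shift after turn",np.round(Rt.inv().apply(np.array(pos)-s["tcp_pos"])*1e3,1),"j",np.round(s["joints"],2),"F",np.round(s["force"],1),"t",round(s["t"],2),"grip",round(s["grip_width"]*87.8,1),s["gripper_force"])
E
python3 -c "
from h import *
go([.660,.233,.13],tgt(-.075))"
```

```text
tcp [ 0.1656 -0.5761  0.2219] turn(tool,deg) [-9.000e-02  1.000e-02  2.032e+01] shift before turn [ 698.6 -640.9   93.1] shift after turn [ 432.4 -843.8   91.9] j [-1.41  0.36  1.51 -0.    1.27 -0.12] F [ 0.6 -0.3  0.3] t 0.1 grip 88.2 0.0
```

Call:
drive_tool([
  [0,0,0,0,0,10,87],
  [0,0,0,0,0,10.3,87],
  [24,-47,0,0,0,0,87],
  [24,-47,0,0,0,0,87],
  [24,-47,0,0,0,0,87],
])

```text
t: 0.72
tcp_pos: [0.2484, -0.4398, 0.2222]
ee_rot: [-3.138, 0.118, 0.0]
force: [1.1, 0.3, 0.2]
grip_width: 0.988
gripper_force: 0.0
```

Call:
drive_tool([
  [24,-47,0,0,0,0,87],
  [24,-47,0,0,0,0,87],
  [24,-47,0,0,0,0,87],
  [24,-47,0,0,0,0,87],
  [24,-47,0,0,0,0,87],
])

```text
t: 1.35
tcp_pos: [0.3856, -0.2143, 0.2225]
ee_rot: [-3.139, 0.117, 0.0]
force: [-0.5, -1.2, -0.3]
grip_width: 0.993
gripper_force: 0.0
```

Call:
drive_tool([
  [24,-47,0,0,0,0,87],
  [24,-47,0,0,0,0,87],
  [24,-47,0,0,0,0,87],
  [24,-47,0,0,0,0,87],
  [24,-47,0,0,0,0,87],
])

```text
t: 1.98
tcp_pos: [0.5228, 0.0111, 0.2225]
ee_rot: [3.139, -0.117, -0.001]
force: [1.1, -0.3, 0.5]
grip_width: 0.991
gripper_force: 0.0
```

Call:
drive_tool([
  [24,-47,20,0,0,0,87],
  [24,-47,20,0,0,0,87],
  [24,-47,20,0,0,0,87],
  [0,0,20,0,0,0,87],
  [0,0,0,0,0,0,87],
])

```text
t: 2.6
tcp_pos: [0.6028, 0.145, 0.1405]
ee_rot: [3.139, -0.115, -0.008]
force: [-0.7, -0.0, -0.8]
grip_width: 0.993
gripper_force: 0.0
```

```bash
python3 - <<'E'
from ov import *
from workcell import *
go([.660,.233,.13],tgt(-.075))
s=read_state();R0=R.from_rotvec(s["ee_rot"]);p=s["tcp_pos"]
out=[]
for n in("side","top"):
    c=camera(n);c["K"]=np.array(c["K"]);pickle.dump(c,open(n+"1.pkl","wb"))
    q=proj(c,p);x0,y0=int(q[0])-40,int(q[1])-35
    im=cv2.resize(c["img"][y0:y0+70,x0:x0+80],None,fx=5,fy=5,interpolation=cv2.INTER_CUBIC)
    # box of fingers: tip rectangle: +-10 x, +-57.5/44 y
    for a,b in(((-.01,.0575,0),(.01,.0575,0)),((-.01,.0575,0),(-.01,.0575,-.06)),((.01,.0575,0),(.01,.0575,-.06)),((.01,.044,0),(.01,.0575,0)),((-.01,-.0575,0),(.01,-.0575,0)),((-.01,-.0575,0),(-.01,-.0575,-.06)),((.01,-.0575,0),(.01,-.0575,-.06)),((-.01,-.044,0),(-.01,-.0575,0))):
        w=[tuple(np.round((proj(c,p+R0.apply(P))-[x0,y0]+.5)*5-.5).astype(int).tolist()) for P in(a,b)]
        cv2.line(im,*w,(0,0,255),1,cv2.LINE_AA)
    out.append(im);print(n,x0,y0)
cv2.imwrite("pics/hov.png",np.hstack(out))
E
```

```text
tcp [0.6028 0.145  0.1405] turn(tool,deg) [0.06 0.28 0.09] shift before turn [ 50.7 -91.9  10.1] shift after turn [ 50.5 -92.   10.5] j [ 0.12  0.47  1.55 -0.    1.13  1.77] F [-0.7 -0.  -0.8] t 2.6 grip 87.2 0.0
side 234 199
top 221 165
```

View pics/hov.png

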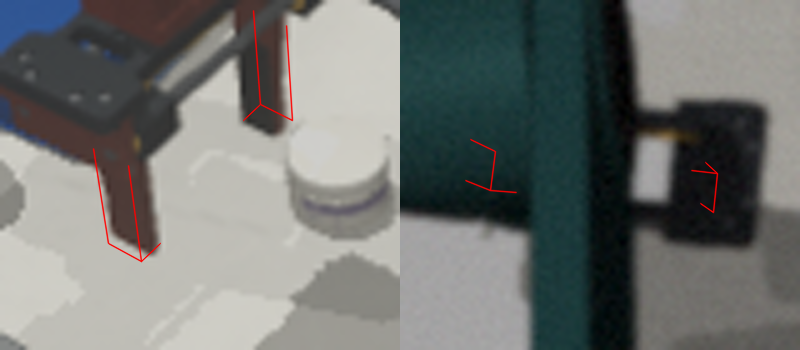

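The side view puts the projected fingertips about 1.5 px above the real ones, the same bias as with the bases. So I'll trust the top view and correct the side by about 1.7 px.

```bash
python3 - <<'E'
from ov import *
S["K"]=S["K"].copy();S["K"][1,2]+=1.7
for n,a,b,p0 in(("stand",st,ss,[.65,-.22,-.2]),("cradle",ct,cs,[.66,.23,0])):
    for o in(a,b,a+b):
        p,r=fit(o,p0);print(n,np.round(p,4),np.round(np.abs(r).max(),1))
    if n=="stand": ps=p
for c,q in((S,s2(568,157)),(S,s2(540,172)),(S,s2(600,141)),(T,t2(690,172))):
    o,d=ray(c,*q);nn=np.array([np.cos(ps[2]),np.sin(ps[2]),0]);l=nn@(np.array([*ps[:2],0])-o)/(nn@d);print(o+l*d)
go([.6605,.232,.036],tgt(-.074))
E
```

```text
stand [ 0.6545 -0.2297 -0.1973] 0.6
stand [ 0.6553 -0.2293 -0.2033] 1.0
stand [ 0.6548 -0.2295 -0.1993] 1.1
cradle [ 0.6608  0.2319 -0.074 ] 1.3
cradle [ 0.6608  0.2324 -0.0664] 1.1
cradle [ 0.6608  0.2321 -0.071 ] 1.3
[ 0.6546614  -0.23036318  0.23204061]
[ 0.65957053 -0.2060636   0.23297117]
[ 0.64889229 -0.25891951  0.2301892 ]
[ 0.65785531 -0.21455374  0.23082392]
tcp [0.6042 0.1444 0.1427] turn(tool,deg) [ 0.01  0.05 -0.04] shift before turn [ 49.7 -91.6 106.7] shift after turn [ 49.6 -91.6 106.7] j [ 0.12  0.47  1.55 -0.    1.13  1.77] F [ 0.2 -0.3  0.5] t 2.7 grip 86.8 0.0
```

Call:
drive_tool([
  [25,-46,0,0,0,0,87],
  [24.7,-45.6,0,0,0,0,87],
  [0,0,40,0,0,0,87],
  [0,0,40,0,0,0,87],
  [0,0,26.7,0,0,0,87],
])

```text
t: 3.32
tcp_pos: [0.6608, 0.2315, 0.0355]
ee_rot: [3.139, -0.118, -0.0]
force: [0.2, 0.3, -0.1]
grip_width: 0.99
gripper_force: 0.0
```

```bash
python3 -c "
from h import *
go([.6608,.232,.036],tgt(-.072))"
```

```text
tcp [0.6608 0.2315 0.0355] turn(tool,deg) [ 0.    0.02 -0.2 ] shift before turn [-0.  -0.5 -0.5] shift after turn [-0.  -0.5 -0.5] j [0.24 0.68 1.44 0.   1.02 1.88] F [ 0.2  0.3 -0.1] t 3.33 grip 86.9 0.0
```

Call:
drive_tool([
  [0,0,0,0,0,0,32],
  [0,0,0,0,0,0,26],
  [0,0,0,0,0,0,10],
  [0,0,0,0,0,0,0],
  [0,0,0,0,0,0,0],
], newtons=20)

```text
t: 3.95
tcp_pos: [0.6613, 0.2324, 0.0367]
ee_rot: [-3.139, 0.117, -0.001]
force: [0.0, 0.1, -0.1]
grip_width: 0.461
gripper_force: 0.0
```

Call:
drive_tool([
  [0,0,0,0,0,0,0],
  [0,0,0,0,0,0,0],
  [0,0,0,0,0,0,0],
  [0,0,0,0,0,0,0],
  [0,0,0,0,0,0,0],
], newtons=55)

```text
t: 4.58
tcp_pos: [0.661, 0.2325, 0.0361]
ee_rot: [-3.139, 0.117, -0.0]
force: [-0.5, 0.9, 0.4]
grip_width: 0.294
gripper_force: 55.0
```

Call:
drive_tool([
  [0,0,-5,0,0,0,0],
  [0,0,-25,0,0,0,0],
  [0,0,-40,0,0,0,0],
  [0,0,-45,0,0,0,0],
  [0,0,-45,0,0,0,0],
])

```text
t: 5.2
tcp_pos: [0.6604, 0.232, 0.197]
ee_rot: [3.139, -0.117, -0.002]
force: [-0.7, 0.2, -1.4]
grip_width: 0.288
gripper_force: 55.0
```

Call:
drive_tool([
  [-40,0,0,0,0,0,0],
  [-40,0,0,0,0,0,0],
  [-40,0,0,0,0,0,0],
  [0,0,0,0,0,0,0],
  [0,0,0,0,0,0,0],
])

```text
t: 5.82
tcp_pos: [0.5421, 0.2413, 0.1963]
ee_rot: [-3.139, 0.117, -0.002]
force: [1.1, 0.1, -1.7]
grip_width: 0.291
gripper_force: 55.0
```

```bash
cat >> h.py <<'E'
SP=np.array([.6548,-.2295]);SY=-.199;BH=.2315
def pre(d,tilt=np.radians(40),dz=0,back=.019,yaw=SY):
    """TCP target so that bar sits at key x = d; dz: key shifted along its own z"""
    Rt=tgt(yaw,tilt)
    bar=np.array([*SP,BH]); # key origin = bar - d*xk
    return bar+Rt.apply([-d,0,back-dz]),Rt
E
python3 -c "
from h import *
for d in (.2,.15,.066): print(pre(d)[0])
go(*pre(.16))"
```

```text
[ 0.51658666 -0.20162663  0.08838763]
[ 0.55413298 -0.20919857  0.12052701]
[ 0.6172108  -0.22191942  0.17452117]
tcp [0.5421 0.2413 0.1963] turn(tool,deg) [-2.51 39.88  6.84] shift before turn [ 37.8 447.4  82.2] shift after turn [ 18.6 439.2 122.9] j [ 0.3   0.37  1.56 -0.    1.21  1.95] F [ 1.1  0.1 -1.7] t 5.83 grip 25.6 54.998289942741394
```

```bash
python3 -c "
from h import *
p,Rt=pre(.2); go(p+[0,0,.06],Rt)
print(Rt.inv().apply([0,0,-.06])*1e3)"
```

```text
tcp [0.5421 0.2413 0.1963] turn(tool,deg) [-2.51 39.88  6.84] shift before turn [  7.4 443.6  47.8] shift after turn [ 17.1 439.2  76.9] j [ 0.3   0.37  1.56 -0.    1.21  1.95] F [ 1.1  0.1 -1.7] t 5.83 grip 25.6 54.998289942741394
[-3.85672566e+01 -5.82867088e-15  4.59626666e+01]
```

Call:
drive_tool([
  [0,0,0,-0.63,9.97,1.71,0],
  [0,0,0,-0.63,9.97,1.71,0],
  [0,0,0,-0.63,9.97,1.71,0],
  [0,0,0,-0.63,9.97,1.71,0],
  [0,0,0,0,0,0,0],
])

```text
t: 6.45
tcp_pos: [0.5438, 0.2331, 0.1977]
ee_rot: [2.916, -0.27, 0.891]
force: [0.6, 0.2, -2.2]
grip_width: 0.289
gripper_force: 55.0
```

```bash
python3 -c "
from h import *
p,Rt=pre(.2); go(p+[0,0,.06],Rt)"
```

```text
tcp [0.5438 0.2331 0.1977] turn(tool,deg) [0.92 5.86 1.16] shift before turn [ 13.  430.6  81.4] shift after turn [ 13.7 431.6  75.9] j [ 0.54  0.25  1.96 -0.74  0.62  2.84] F [ 0.6  0.2 -2.2] t 6.45 grip 25.3 54.99910533428192
```

Call:
drive_tool([
  [1.6,45,0,0,0,0,0],
  [1.6,54,0,0,0,0,0],
  [1.6,54,0,0,0,0,0],
  [1.6,54,10,0,0,0,0],
  [1.6,54,20,0,0,0,0],
])

```text
t: 7.08
tcp_pos: [0.5184, -0.0101, 0.1895]
ee_rot: [2.921, -0.274, 0.892]
force: [0.4, 1.4, -1.2]
grip_width: 0.291
gripper_force: 55.0
```

```bash
python3 -c "
from h import *
p,Rt=pre(.2); go(p+[0,0,.06],Rt)"
```

```text
tcp [ 0.5184 -0.0101  0.1895] turn(tool,deg) [0.69 5.92 0.97] shift before turn [  3.8 187.4  56.7] shift after turn [  1.2 188.1  54.7] j [-0.1   0.09  2.2  -0.25  0.27  1.88] F [ 0.4  1.4 -1.2] t 7.08 grip 25.5 54.99861001968384
```

```bash
cat > ik.py <<'E'
from h import *
from scipy.optimize import least_squares
D=np.array([[.359,1.511,1.2725,.5994,.2219],[.47,1.55,1.13,.6212,.1427],[.68,1.44,1.02,.7004,.0355],[.37,1.56,1.21,.5934,.1963]])
def fk(q,p):
    a,b,c=q;L1,L2,Lt,h,r0=p
    return np.array([r0+L1*np.sin(a)+L2*np.sin(a+b)+Lt*np.sin(a+b+c),h+L1*np.cos(a)+L2*np.cos(a+b)+Lt*np.cos(a+b+c)])
res=lambda p:np.concatenate([(fk(d[:3],p)-d[3:])*1e3 for d in D]+[(np.array(p)-[.45,.45,.3,.35,0])*[5,5,5,5,20]])
P=least_squares(res,[.45,.45,.3,.35,0]).x
if __name__=="__main__":
    print(P,np.round(res(P),1))
    print("check tilt sample", fk([.09,2.2,.27],P), np.hypot(.5184,.0101),.1895)
    for tl in(40,35,30,25):
        for d in(.2,.16,.13,.11,.09,.066):
            p,_=pre(d,np.radians(tl));r=np.hypot(p[0],p[1])
            x=least_squares(lambda q:np.r_[(fk(q,P)-[r,p[2]])*10,(q.sum()-np.pi+np.radians(tl))],[.3,2,.4]).x
            print(tl,d,np.round(p,3),np.round(x,2))
E
python3 ik.py
```

```text
[ 0.534359    0.44563719  0.52683827  0.38186868 -0.01647625] [-2.8  2.1  1.3 -4.8  0.1  2.4  1.4  0.3  0.4 -0.   1.1  0.2 -0.3]
check tilt sample [0.65623912 0.1802654 ] 0.5184983799396098 0.1895
40 0.2 [ 0.517 -0.202  0.088] [ 0.15  2.64 -0.35]
40 0.16 [ 0.547 -0.208  0.114] [ 0.11  2.56 -0.22]
40 0.13 [ 0.569 -0.212  0.133] [ 0.09  2.49 -0.14]
40 0.11 [ 0.584 -0.215  0.146] [ 0.08  2.45 -0.09]
40 0.09 [ 0.599 -0.218  0.159] [ 0.08  2.4  -0.04]
40 0.066 [ 0.617 -0.222  0.175] [0.08 2.35 0.02]
35 0.2 [ 0.505 -0.199  0.101] [ 0.05  2.55 -0.07]
35 0.16 [ 0.537 -0.206  0.124] [0.05 2.46 0.02]
35 0.13 [ 0.561 -0.211  0.141] [0.05 2.39 0.08]
35 0.11 [ 0.577 -0.214  0.153] [0.06 2.35 0.12]
35 0.09 [ 0.593 -0.217  0.164] [0.07 2.3  0.16]
35 0.066 [ 0.612 -0.221  0.178] [0.08 2.25 0.21]
30 0.2 [ 0.494 -0.197  0.115] [0.01 2.45 0.16]
30 0.16 [ 0.528 -0.204  0.135] [0.03 2.36 0.23]
30 0.13 [ 0.554 -0.209  0.15 ] [0.05 2.29 0.28]
30 0.11 [ 0.571 -0.213  0.16 ] [0.06 2.25 0.31]
30 0.09 [ 0.588 -0.216  0.17 ] [0.07 2.2  0.34]
30 0.066 [ 0.608 -0.22   0.182] [0.09 2.14 0.38]
25 0.2 [ 0.485 -0.195  0.13 ] [-0.01  2.35  0.37]
25 0.16 [ 0.521 -0.202  0.147] [0.03 2.26 0.42]
25 0.13 [ 0.547 -0.208  0.159] [0.06 2.19 0.46]
25 0.11 [ 0.565 -0.211  0.168] [0.08 2.14 0.49]
25 0.09 [ 0.583 -0.215  0.176] [0.1  2.09 0.51]
25 0.066 [ 0.604 -0.219  0.186] [0.12 2.04 0.54]
```

```bash
sed -i 's/\[.37,1.56,1.21,.5934,.1963\]\]/[.37,1.56,1.21,.5934,.1963],[.09,2.2,.28,.5185,.1895]]/' ik.py; sed -i 's/for tl in(40,35,30,25)/for tl in(40,35,30)/' ik.py; python3 ik.py; python3 -c "
from h import *
from workcell import read_state
s=read_state();print(s['joints'],R.from_rotvec(s['ee_rot']).as_matrix().round(3))"
```

```text
[0.58849792 0.35364413 0.29993328 0.07390712 0.04163488] [-13.3  -1.2   3.    2.4  13.4  11.5  -7.4   2.    4.3 -14.7   0.7  -0.5
  -0.   -1.4   0.8]
check tilt sample [0.52535549 0.17642663] 0.5184983799396098 0.1895
40 0.2 [ 0.517 -0.202  0.088] [ 0.29  2.41 -0.26]
40 0.16 [ 0.547 -0.208  0.114] [ 0.27  2.3  -0.12]
40 0.13 [ 0.569 -0.212  0.133] [ 0.27  2.21 -0.03]
40 0.11 [ 0.584 -0.215  0.146] [0.27 2.15 0.02]
40 0.09 [ 0.599 -0.218  0.159] [0.27 2.1  0.08]
40 0.066 [ 0.617 -0.222  0.175] [0.27 2.03 0.14]
35 0.2 [ 0.505 -0.199  0.101] [ 0.24  2.34 -0.05]
35 0.16 [ 0.537 -0.206  0.124] [0.24 2.22 0.07]
35 0.13 [ 0.561 -0.211  0.141] [0.25 2.14 0.14]
35 0.11 [ 0.577 -0.214  0.153] [0.25 2.08 0.19]
35 0.09 [ 0.593 -0.217  0.164] [0.26 2.03 0.24]
35 0.066 [ 0.612 -0.221  0.178] [0.27 1.96 0.3 ]
30 0.2 [ 0.494 -0.197  0.115] [0.2  2.26 0.15]
30 0.16 [ 0.528 -0.204  0.135] [0.22 2.15 0.25]
30 0.13 [ 0.554 -0.209  0.15 ] [0.24 2.07 0.32]
30 0.11 [ 0.571 -0.213  0.16 ] [0.25 2.01 0.36]
30 0.09 [ 0.588 -0.216  0.17 ] [0.26 1.95 0.4 ]
30 0.066 [ 0.608 -0.22   0.182] [0.28 1.89 0.45]
[-0.10399646  0.08527755  2.20470187 -0.25198852  0.26790063  1.8767605 ] [[ 0.815 -0.192  0.547]
 [-0.148 -0.981 -0.123]
 [ 0.56   0.02  -0.828]]
```

```bash
python3 - <<'E'
import re
s=open('ik.py').read()
s=s.replace("L1,L2,Lt,h,r0=p","L1,L2,Lt,h,r0,e=p").replace("L2*np.sin(a+b)+Lt","L2*np.sin(a+b)-e*np.cos(a+b)+Lt").replace("L2*np.cos(a+b)+Lt","L2*np.cos(a+b)+e*np.sin(a+b)+Lt")
s=s.replace("[.45,.45,.3,.35,0])*[5,5,5,5,20]","[.45,.45,.35,.35,0,0])*[3,3,3,3,20,3]").replace("[.45,.45,.3,.35,0]).x","[.45,.45,.35,.35,0,0]).x")
open('ik.py','w').write(s)
E
python3 ik.py
```

```text
[ 0.62379307  0.43574797  0.39714492  0.28357206  0.0024966  -0.12553555] [ 1.3  0.2 -1.5 -2.4  1.1  1.4 -0.9  1.   0.  -0.2  0.5 -0.   0.1 -0.2
  0.  -0.4]
check tilt sample [0.52186143 0.19148184] 0.5184983799396098 0.1895
40 0.2 [ 0.517 -0.202  0.088] [ 0.45  2.35 -0.36]
40 0.16 [ 0.547 -0.208  0.114] [ 0.38  2.27 -0.21]
40 0.13 [ 0.569 -0.212  0.133] [ 0.35  2.21 -0.11]
40 0.11 [ 0.584 -0.215  0.146] [ 0.33  2.16 -0.05]
40 0.09 [ 0.599 -0.218  0.159] [0.32 2.12 0.01]
40 0.066 [ 0.617 -0.222  0.175] [0.3  2.07 0.07]
35 0.2 [ 0.505 -0.199  0.101] [ 0.35  2.29 -0.11]
35 0.16 [ 0.537 -0.206  0.124] [0.31 2.21 0.01]
35 0.13 [ 0.561 -0.211  0.141] [0.3  2.14 0.09]
35 0.11 [ 0.577 -0.214  0.153] [0.29 2.1  0.14]
35 0.09 [ 0.593 -0.217  0.164] [0.28 2.05 0.19]
35 0.066 [ 0.612 -0.221  0.178] [0.28 2.   0.25]
30 0.2 [ 0.494 -0.197  0.115] [0.28 2.22 0.12]
30 0.16 [ 0.528 -0.204  0.135] [0.27 2.14 0.22]
30 0.13 [ 0.554 -0.209  0.15 ] [0.26 2.07 0.28]
30 0.11 [ 0.571 -0.213  0.16 ] [0.26 2.03 0.33]
30 0.09 [ 0.588 -0.216  0.17 ] [0.27 1.98 0.37]
30 0.066 [ 0.608 -0.22   0.182] [0.27 1.93 0.42]
```

```bash
python3 -c "
from h import *
a=np.radians(30)
p,Rt=pre(.16,a); go(p,Rt)"
```

```text
tcp [ 0.5184 -0.0101  0.1895] turn(tool,deg) [ 0.77 -4.08  0.9 ] shift before turn [  6.2 187.2  74.5] shift after turn [ 14.4 188.1  71.2] j [-0.1   0.09  2.2  -0.25  0.27  1.88] F [ 0.4  1.4 -1.2] t 7.08 grip 25.5 54.99861001968384
```

Call:
drive_tool([
  [0,0,0,0.8,-4.1,0.9,0],
  [0,47,18,0,0,0,0],
  [0,47,18,0,0,0,0],
  [0,47,18,0,0,0,0],
  [0,47,17,0,0,0,0],
])

```text
t: 7.7
tcp_pos: [0.518, -0.169, 0.1361]
ee_rot: [2.978, -0.289, 0.793]
force: [0.6, -0.2, -1.7]
grip_width: 0.298
gripper_force: 55.0
```

Call:
drive_tool([
  [5,0,0,0,0,0,0],
  [5,0,0,0,0,0,0],
  [4,0,0,0,0,0,0],
  [0,0,0,0,0,0,0],
  [0,0,0,0,0,0,0],
])

```text
t: 8.32
tcp_pos: [0.5272, -0.1668, 0.1419]
ee_rot: [2.981, -0.289, 0.786]
force: [-0.0, -0.0, -1.5]
grip_width: 0.296
gripper_force: 55.0
```

```bash
python3 - <<'E'
from ov import *
from workcell import *
a=np.radians(30)
go(*pre(.16,a)); 
s=read_state();R0=R.from_rotvec(s["ee_rot"]);p=s["tcp_pos"]
K=lambda P:p+R0.apply([P[0],-P[1],-.019-P[2]])
B=[.6548,-.2295,-.199];out=[]
for n in("side","top"):
    c=camera(n);c["K"]=np.array(c["K"]);
    if n=="side": c["K"][1,2]+=1.7
    pickle.dump(c,open(n+"2.pkl","wb"))
    x0,y0=(285,90) if n=="side" else (355,140)
    im=cv2.resize(c["img"][y0:y0+75,x0:x0+80],None,fx=5,fy=5,interpolation=cv2.INTER_CUBIC)
    def ln(P,Q,col): cv2.line(im,*[tuple(np.round((proj(c,X)-[x0,y0]+.5)*5-.5).astype(int).tolist()) for X in(P,Q)],col,1,cv2.LINE_AA)
    for y in(.006,-.006):
        for z in(.02,-.02): ln(K((.06,y,z)),K((.109,y,z)),(0,0,255))
    ln(K((.03,0,0)),K((.12,0,0)),(0,255,255))
    for P,Q in barsegs(.2315): ln(W(B,P),W(B,Q),(0,255,0))
    out.append(im)
cv2.imwrite("pics/pre.png",np.hstack(out))
E
```

```text
tcp [ 0.5272 -0.1668  0.1419] turn(tool,deg) [-0.38  0.47  0.22] shift before turn [ 3.8 36.3  9.9] shift after turn [ 3.8 36.2 10.2] j [-0.56  0.23  2.14  0.57  0.34  0.71] F [-0.  -0.  -1.5] t 8.32 grip 26.0 54.99844551086426
```

View pics/pre.png

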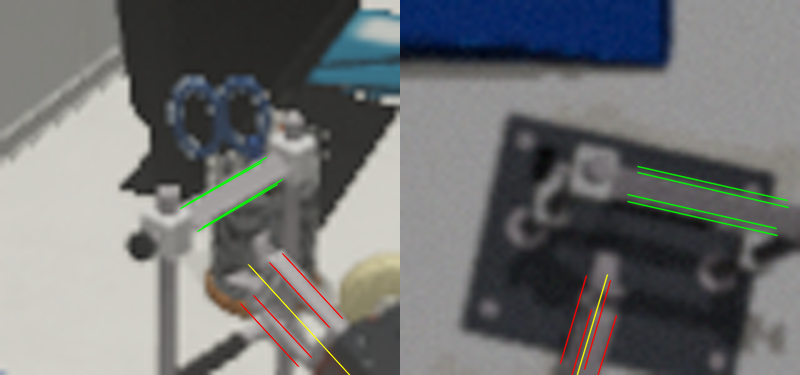

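The overlay agrees with the picture in both views: the bar lines sit on the bar and the key prongs line up with the model. The last move stopped 36 mm short in y, so I'll finish that one.

Call:
drive_tool([
  [0,9,2.5,-0.4,0.5,0.2,0],
  [0,9,2.5,0,0,0,0],
  [0,9,2.5,0,0,0,0],
  [2,9,2.5,0,0,0,0],
  [2,0,0,0,0,0,0],
])

```text
t: 9.05
tcp_pos: [0.5285, -0.2055, 0.1351]
ee_rot: [2.969, -0.3, 0.796]
force: [-0.3, -0.4, -2.2]
grip_width: 0.291
gripper_force: 55.0
```

```bash
python3 -c "
from h import *
go(*pre(.13,np.radians(30)))"
```

```text
tcp [ 0.5285 -0.2055  0.1351] turn(tool,deg) [ 0.1  -0.02 -0.12] shift before turn [29.6 -1.5 -0.2] shift after turn [29.6 -1.5 -0.2] j [-0.64  0.26  2.12  0.67  0.35  0.55] F [-0.3 -0.4 -2.2] t 9.05 grip 25.5 54.99825060367584
```

Call:
drive_tool([
  [8,-1.5,0,0,0,0,0],
  [8,0,0,0,0,0,0],
  [8,0,0,0,0,0,0],
  [4,0,0,0,0,0,0],
  [0,0,0,0,0,0,0],
])

```text
t: 9.68
tcp_pos: [0.5526, -0.208, 0.1492]
ee_rot: [2.97, -0.298, 0.797]
force: [0.2, -0.5, -1.8]
grip_width: 0.293
gripper_force: 55.0
```

```bash
python3 -c "
from h import *
go(*pre(.115,np.radians(30)))"
```

```text
tcp [ 0.5526 -0.208   0.1492] turn(tool,deg) [ 0.06 -0.03 -0.05] shift before turn [16.6  0.8 -0. ] shift after turn [16.6  0.8 -0. ] j [-0.61  0.26  2.06  0.55  0.38  0.69] F [ 0.2 -0.5 -1.8] t 9.68 grip 25.7 54.9983274936676
```

Call:
drive_tool([
  [3.5,0,0,0,0,0,0],
  [3.5,0,0,0,0,0,0],
  [3.5,0,0,0,0,0,0],
  [3,0,0,0,0,0,0],
  [3,0,0,0,0,0,0],
], newtons=60)

```text
t: 10.3
tcp_pos: [0.5665, -0.211, 0.1574]
ee_rot: [2.97, -0.299, 0.796]
force: [-0.2, 0.2, -1.4]
grip_width: 0.292
gripper_force: 60.0
```

```bash
python3 -c "
from h import *
go(*pre(.115,np.radians(30)))"
```

```text
tcp [ 0.5665 -0.211   0.1574] turn(tool,deg) [ 0.07 -0.01 -0.07] shift before turn [ 0.2  0.6 -0.1] shift after turn [ 0.2  0.6 -0.1] j [-0.59  0.26  2.03  0.5   0.41  0.76] F [-0.2  0.2 -1.4] t 10.3 grip 25.6 59.99825656414032
```

Call:
drive_tool([
  [3,0,0,0,0,0,0],
  [3,0,0,0,0,0,0],
  [3,0,0,0,0,0,0],
  [3,0,0,0,0,0,0],
  [2,0,0,0,0,0,0],
])

```text
t: 10.92
tcp_pos: [0.5749, -0.2114, 0.1615]
ee_rot: [2.976, -0.299, 0.787]
force: [-8.5, 0.4, -5.9]
grip_width: 0.292
gripper_force: 60.0
```

```bash
python3 -c "
from h import *
go(*pre(.1,np.radians(30)))"
```

```text
tcp [ 0.5749 -0.2114  0.1615] turn(tool,deg) [-0.09  0.4  -0.1 ] shift before turn [ 6.   2.  -0.7] shift after turn [ 6.   2.  -0.6] j [-0.58  0.26  2.    0.46  0.43  0.81] F [-8.5  0.4 -5.9] t 10.93 grip 25.6 60.00650882720947
```

Call:
drive_tool([
  [3,0,0,0,0,0,0],
  [3,0,0,0,0,0,0],
  [3,0,0,0,0,0,0],
  [3,0,0,0,0,0,0],
  [2,0,0,0,0,0,0],
])

```text
t: 11.55
tcp_pos: [0.5869, -0.2134, 0.1681]
ee_rot: [2.977, -0.298, 0.786]
force: [-3.5, 1.3, -8.9]
grip_width: 0.291
gripper_force: 60.0
```

```bash
python3 -c "
from h import *
go(*pre(.086,np.radians(30)))"
```

```text
tcp [ 0.5869 -0.2134  0.1681] turn(tool,deg) [-0.13  0.44 -0.08] shift before turn [ 6.1  2.3 -1.1] shift after turn [ 6.1  2.3 -1.1] j [-0.57  0.27  1.97  0.43  0.46  0.86] F [-3.5  1.3 -8.9] t 11.55 grip 25.6 59.99708533287048
```

Call:
drive_tool([
  [3,0,0,0,0,0,0],
  [3,0,0,0,0,0,0],
  [3,0,0,0,0,0,0],
  [3,0,0,0,0,0,0],
  [3,0,0,0,0,0,0],
])

```text
t: 12.18
tcp_pos: [0.6039, -0.2192, 0.18]
ee_rot: [2.968, -0.299, 0.799]
force: [-0.3, 0.2, -1.9]
grip_width: 0.292
gripper_force: 60.0
```

```bash
python3 -c "
from h import *
go(*pre(.07,np.radians(30)))"
```

```text
tcp [ 0.6039 -0.2192  0.18  ] turn(tool,deg) [ 0.13 -0.16 -0.08] shift before turn [0.7 0.1 0.3] shift after turn [0.7 0.1 0.3] j [-0.56  0.27  1.93  0.39  0.48  0.9 ] F [-0.3  0.2 -1.9] t 12.18 grip 25.6 59.99817609786987
```

Call:
drive_tool([
  [3,0,0,0,0,0,0],
  [0,0,0,0,0,0,0],
  [-5,0,0,0,0,0,0],
  [-5,0,0,0,0,0,0],
  [-5,0,0,0,0,0,0],
])

```text
t: 12.8
tcp_pos: [0.5926, -0.2164, 0.1729]
ee_rot: [2.969, -0.299, 0.797]
force: [-0.3, -0.4, -1.7]
grip_width: 0.292
gripper_force: 60.0
```

Call:
drive_tool([
  [-3,0,0,0,0,0,0],
  [-3,0,0,0,0,0,0],
  [-2,0,0,0,0,0,0],
  [-2,0,0,0,0,0,0],
  [0,0,0,0,0,0,0],
])

```text
t: 13.42
tcp_pos: [0.5872, -0.2164, 0.1703]
ee_rot: [2.965, -0.299, 0.805]
force: [8.4, -0.3, 0.0]
grip_width: 0.289
gripper_force: 60.0
```

```bash
python3 -c "
from h import *
go(*pre(.088,np.radians(30)))"
```

```text
tcp [ 0.5872 -0.2164  0.1703] turn(tool,deg) [ 0.2  -0.38 -0.05] shift before turn [ 2.2 -0.5  0.4] shift after turn [ 2.2 -0.5  0.4] j [-0.58  0.26  1.98  0.45  0.44  0.83] F [ 8.4 -0.3  0. ] t 13.43 grip 25.3 60.001323223114014
```

The bar is held: force dropped to zero as it passed the gate, and pulling back now meets 8 N at d ≈ 90 mm. With a light grip I'll swing the key lower so it pivots in the pads, then release it.

Call:
drive_tool([
  [2,0,0,0,0,0,25],
  [0,0,0,0,0,0,25],
  [0.4,0,5,0,0,0,0],
  [0.4,0,5,0,0,0,0],
  [0.5,0,5,0,0,0,0],
], newtons=10)

```text
t: 14.05
tcp_pos: [0.5943, -0.2168, 0.156]
ee_rot: [2.97, -0.299, 0.796]
force: [1.0, -1.8, 1.5]
grip_width: 0.296
gripper_force: 10.0
```

Call:
drive_tool([
  [1,0,4,0,0,0,0],
  [1.5,0,5,0,0,0,0],
  [1.5,0,6,0,0,0,0],
  [0,0,0,0,0,0,0],
  [0,0,0,0,0,0,0],
])

```text
t: 14.68
tcp_pos: [0.6044, -0.2184, 0.1448]
ee_rot: [2.971, -0.299, 0.794]
force: [0.5, 0.1, -2.0]
grip_width: 0.296
gripper_force: 10.0
```

Call:
drive_tool([
  [2,0,4.6,0,0,0,0],
  [2,0,4.6,0,0,0,0],
  [2.5,0,4.6,0,0,0,0],
  [0,0,0,0,0,0,0],
  [0,0,0,0,0,0,0],
])

```text
t: 15.3
tcp_pos: [0.6176, -0.2216, 0.1368]
ee_rot: [2.97, -0.299, 0.797]
force: [-0.5, 0.8, -2.0]
grip_width: 0.294
gripper_force: 10.0
```

```bash
python3 - <<'E'
from h import *
go(*pre(.088,np.radians(30)))
from workcell import *
c=camera("side");im=c["img"][90:190,275:375];cv2.imwrite("pics/sw.png",cv2.resize(im,None,fx=5,fy=5,interpolation=cv2.INTER_CUBIC))
E
```

```text
tcp [ 0.6176 -0.2216  0.1368] turn(tool,deg) [ 0.08 -0.03 -0.07] shift before turn [ -7.7   0.5 -44. ] shift after turn [ -7.7   0.4 -44. ] j [-0.55  0.36  1.94  0.47  0.38  0.82] F [-0.5  0.8 -2. ] t 15.3 grip 25.8 9.999383836984634
```

View pics/sw.png

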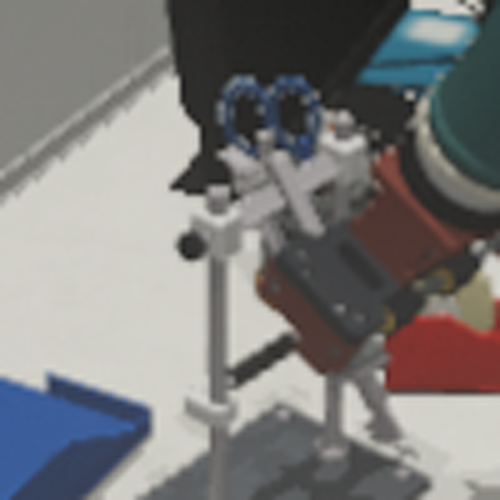

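The picture shows the hook's prongs around the bar at (290,185) and the key steep, with its tail at (385,420). Now I'll release it and back off.

Call:
drive_tool([
  [0,0,0,0,0,0,45],
  [0,0,0,0,0,0,45],
  [0,0,0,0,0,0,45],
  [0,0,0,0,0,0,45],
  [0,0,0,0,0,0,45],
])

```text
t: 15.98
tcp_pos: [0.6173, -0.2214, 0.1368]
ee_rot: [2.97, -0.299, 0.796]
force: [0.3, 0.1, -0.0]
grip_width: 0.508
gripper_force: 0.0
```

Call:
drive_tool([
  [0,0,-5,0,0,0,45],
  [0,0,-10,0,0,0,45],
  [0,0,-15,0,0,0,45],
  [0,0,-20,0,0,0,45],
  [0,0,-20,0,0,0,45],
])

```text
t: 16.6
tcp_pos: [0.5823, -0.2143, 0.1988]
ee_rot: [2.969, -0.299, 0.797]
force: [0.7, 1.0, -0.0]
grip_width: 0.508
gripper_force: 0.0
```

Call:
drive_tool([
  [-20,0,-15,0,0,0,45],
  [-30,0,-15,0,0,0,45],
  [-30,0,-15,0,0,0,45],
  [-30,0,-10,0,0,0,45],
  [0,0,0,0,0,0,45],
])

```text
t: 17.23
tcp_pos: [0.4605, -0.1887, 0.1899]
ee_rot: [2.971, -0.301, 0.795]
force: [1.3, -0.0, 0.0]
grip_width: 0.514
gripper_force: 0.0
```

Call:
drive_tool([
  [0,0,0,0,0,0,45],
  [0,0,0,0,0,0,45],
  [0,0,0,0,0,0,45],
  [0,0,0,0,0,0,45],
  [0,0,0,0,0,0,45],
])

```text
t: 17.85
tcp_pos: [0.4629, -0.1899, 0.1899]
ee_rot: [2.97, -0.299, 0.796]
force: [-1.4, 0.3, -0.1]
grip_width: 0.516
gripper_force: 0.0
```

```bash
python3 - <<'E'
from h import *
go(*pre(.2,np.radians(30)))
from workcell import *
a=camera("side")["img"][90:210,275:375]
for _ in range(9): b=camera("side")["img"][90:210,275:375]
print("diff",np.abs(a.astype(int)-b).mean(),np.abs(cv2.blur(a,(3,3)).astype(int)-cv2.blur(b,(3,3))).max())
cv2.imwrite("pics/end.png",cv2.resize(b,None,fx=5,fy=5,interpolation=cv2.INTER_CUBIC))
E
```

```text
tcp [ 0.4629 -0.1899  0.1899] turn(tool,deg) [ 0.06 -0.01 -0.07] shift before turn [-9.5  0.8 81. ] shift after turn [-9.5  0.9 81. ] j [-0.72  0.06  2.18  0.54  0.5   0.62] F [-1.4  0.3 -0.1] t 17.85 grip 45.3 0.0
diff 0.2975833333333333 4
```

View pics/end.png

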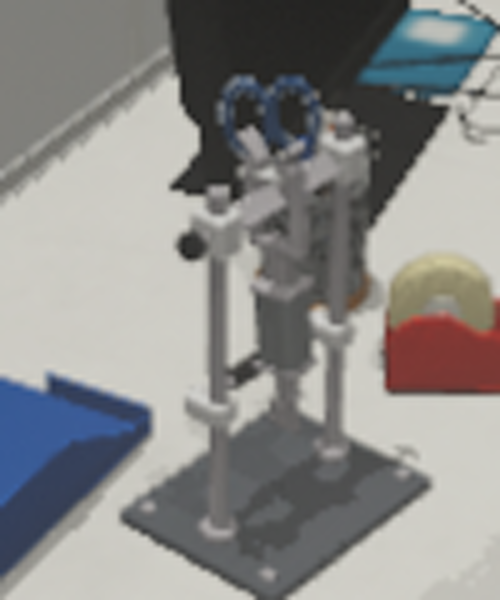

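The key hangs upright from the bar: its hook is around the bar at (270,190), the grip at (285,320) leans on the rail, and it is still. Handing in.

```bash
python3 -c "
from workcell import *
print(sign_off())"
```

```text
the job is handed in; nothing more can be done
None
```

The key is clipped onto the slanting bar and hangs there still and released, with the gripper backed off and the jars never approached; I handed the job in at about 18 s of the 62 s allowed, and no verdict was shown.

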